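# Test and reset the bench emergency-off button

### The arm

A 6-joint arm with a two-finger parallel gripper is mounted at the origin on the work surface. World frame = base frame: x ahead of the robot, y to its left, z up, the work surface at z = 0. Lengths are in m, angles in rad, forces in N, time in s.
With the tool pointing down it reaches from about 0.35 to 0.925 m from the base axis. Payload 6.4 kg.
Tool frame: the origin (TCP) lies midway between the tips of the shut fingers; the grasp point (between the pads) lies 19 mm behind it; z points along the fingers, y is the direction in which the jaws open and shut (so a half turn about z gives the same grasp; the last joint's range is limited). The gripper opens to 85 mm and grips with 20 to 120 N. Pads are 22 mm wide; open, the fingers measure 114 mm over their backs; the gripper's body (76 mm by 85 mm) begins 54 mm behind the grasp point. The pads swing forward as they close: fully open they stand 13 mm farther back than shut.
Start: joints at [-1.472, 0.245, 1.558, -0, 1.339, -0.174], TCP at [0.175, -0.626, 0.231] pointing down, gripper open.
Joint ranges: [-3.13, 3.13], [-1.02, 2.26], [0.13, 2.54], [-0.95, 4.09], [0.21, 2.88], [-2.74, 2.74]. Speed limits (rad/s): [2.57, 2.57, 3.14, 3.14, 3.14, 3.14].

### API

Orientations are given as [roll, pitch, yaw] about the fixed x, y, z axes, in that order (R = Rz(yaw) Ry(pitch) Rx(roll)).
In Python, from station import bot gives the robot as it stands. Calls block until the motion is done:
- bot.reach(position, orientation): joint-space move of the TCP to a pose.
- bot.move_linear(position, frame=None, velocity=0.15, contact_N=None): straight line of the TCP; frame=None keeps the orientation; velocity is the mean speed in m/s. With contact_N (N) it stops when the force on the tool has changed by that much, and returns True; else False.
- bot.move_j(angles): joint-space move.
- bot.set_gripper(opening): finger opening in m; the grip force is fixed at half the most; returns when the fingers have stopped.
- bot.hold(seconds).
- bot.inverse_kinematics(position, orientation): joint angles nearest the present ones, or None.
- bot.snapshot(name): name is "side" or "top" or "wrist"; returns a dict with "color" (480x640x3 uint8, red, green, blue), "mtx" (3x3 intrinsics, pixels), "eye" and "rotation" of the camera in the world. Camera axes: x right, y down, z forward; pixel columns grow to the right and rows downward; lengths in m; the calibration is good to about 2 mm. A picture is of the moment at which its call begins. There is no depth.
A pose or a line that the arm cannot do raises bot.PlanningError and nothing moves.
- bot.job_done(): hands the job in, once; it reports no verdict.
Readings, each from a call of its own:
- bot.read_time(): time.
- bot.read_q(): joint angles.
- bot.read_qd(): joint speeds.
- bot.read_joint_torque(): joint torques, N m.
- bot.read_ee_pos(): TCP position.
- bot.read_eef_rot(): TCP orientation.
- bot.read_ft_force(): force on the tool from outside, world axes, zero at the start.
- bot.read_wrist_torque(): the same for the moment, N m.
- bot.read_finger_gap(): finger opening in m.
Only numpy, scipy, OpenCV 4.12 (cv2) and the standard library are available. Lean on these libraries where they do the work, as an engineer would, in place of code of your own. Each camera call takes 0.05 s, during which the arm holds its last target. There are 200 camera calls.

### The job

Test the emergency-off station on this lab bench, with the gripper's fingers shut and without gripping anything: press the mushroom stop button in until it latches and take the fingers off it, so that it stays in by itself. Then push one of its lobes clockwise (seen from above) with the fingertips until the mushroom springs back out, and back off so that it turns home. Only then press the flat reset button beside it fully in and let it come back out; leave the rack, jar, tip box and marker pen where they are.

Things in the scene. Friction and masses are not known exactly. Their poses are not given: they have to be found in the camera images.
- station: The emergency-off station: a grey box with a white cover, 116 mm (its x) by 266 mm (its y), level top panel 70 mm above the bench, screwed down. Origin under its centre at bench height. Mushroom stop in the middle of the panel; flat reset button and domed pilot lamp (37 mm bezels) 85 mm either side of it along the station's y; their sides vary. Cable gland and low conduit on its +x side.
- stop_unit: Fixed mounting of the mushroom stop (it carries the moving head): flat ring 80 mm across, 1.5 mm thick, and black collar 39 mm across, 9 mm high, on the panel. Origin on the stop's axis at panel height (70 mm above the bench), z up. Its yaw varies, and the lobes' directions with it.
- stop_top (a point): Centre of the crown's top, on the stop's axis; moves with the head. Press straight down here. The head: a round crown 44 mm across with three straight bar-like lobes with rounded edges, 18 mm wide, reaching 34 mm from the axis, 120 degrees apart, open gaps between. Stop out: crown's top 40 mm, lobes' tops 35 mm, lobes' undersides 21 mm above the panel; latched in: all 7 mm lower.
- lobe_a (a point): On one lobe's top face, on its middle line, 25 mm from the axis and 5 mm below the crown's top; moves and turns with the head. At zero turn it lies on the stop_unit's +x side.
- lobe_b (a point): The same point on the second lobe (120 degrees anticlockwise, seen from above, from lobe_a).
- lobe_c (a point): The same point on the third lobe (240 degrees anticlockwise from lobe_a).
- stop_press (a joint): How far the mushroom is pressed in, m: 0 out, 0.007 latched in, 0.009 hard stop. A spring pushes it out with 5 N at 0 and 11 N at 0.009; the latch adds a little before it snaps (it takes 9 to 11 N in all). Push it past 0.007, best to the hard stop, for the latch to snap; it then stays in by itself.
- stop_head (a joint): Turn of the mushroom head, rad: 0 at rest, growing clockwise seen from above, hard stop at 1.05; it does not turn anticlockwise from 0. A spring turns it back to 0 when let go (0.03 N m at 0, 0.1 N m at the stop). Turning the latched head past 0.5 to 0.65 frees the latch and the mushroom springs out by 7 mm.
- reset (a joint): How far the reset button is pressed in, m: 0 out, 0.006 fully in (hard stop). A spring pushes it back: 2 N at 0, 4.4 N fully in. It does not latch.
- reset_top (a point): Centre of the flat top of the reset button, a flat-topped cylinder 27 mm across in a metal bezel, top 16 mm above the panel when out. The pilot lamp on the stop's other side looks like it but has a domed top.
- rack: Bystander: white tube rack 75 x 150 mm with capped tubes, 79 mm high over all, loose. Origin under its centre.
- reagent: Bystander: capped amber jar 54 mm across, 115 mm high, loose. Origin under its centre.
- tipbox: Bystander: pipette tip box 87 x 124 mm, 78 mm high, loose. Origin under its centre.
- marker: Bystander: marker pen 130 mm long, 18 mm thick, lying along its own x, loose. Origin under its centre.

How it is judged:
On the way, in this order (a step that is already met when the one before it is completed fails the run):
1. the mushroom is latched in by itself, with the robot off it (value of joint stop_press above 0.006 m and contact force between each of the fingers, the arm and stop_unit below 0.3 N), for 0.2 s.
2. the latched head is pushed round clockwise (value of joint stop_head above 0.4 rad and contact force between the fingers and stop_unit above 0.3 N).
3. the mushroom has sprung out and turned home (value of joint stop_press below 0.0015 m and value of joint stop_head below 0.1 rad), for 0.2 s.
4. the reset button is pressed fully in, the mushroom being out (value of joint reset above 0.0045 m and value of joint stop_press below 0.002 m), for 0.05 s.
At the end, for the whole second after the job is handed in: The mushroom is fully out (within 1.5 mm) and turned home (within 0.1 rad), the reset button is out (within 1.5 mm), and the rack, jar, tip box and pen stand within 15 mm of where they were, the jar upright (all of step 3 and value of joint reset below 0.0015 m and distance of each of rack, reagent, tipbox, marker from where it was at the start of the episode below 0.015 m and angle between reagent's own z axis and vertical below 0.1 rad); the robot touches nothing.
It fails at once if the reset button is pressed while the mushroom is in (value of joint reset above 0.003 m and value of joint stop_press above 0.004 m).
It fails at once if a bystander is pushed, lifted or carried (more than 25 mm) (distance of any of rack, reagent, tipbox, marker from where it was at the start of the episode above 0.025 m).
It fails at once if the mushroom head is taken between the fingers (grasp point down in the crown) (horizontal distance between the grasp point and stop_top below 0.012 m and z of the grasp point in the frame of stop_top below 0.009 m).
It fails at once if a lobe of the mushroom is taken between the fingers (grasp point down over a lobe) ((horizontal distance between the grasp point and lobe_a below 0.007 m and z of the grasp point in the frame of lobe_a below 0.012 m) or (horizontal distance between the grasp point and lobe_b below 0.007 m and z of the grasp point in the frame of lobe_b below 0.012 m) or (horizontal distance between the grasp point and lobe_c below 0.007 m and z of the grasp point in the frame of lobe_c below 0.012 m)).
It also fails if it takes over 61 s, if anything falls off the work surface, if the arm or the gripper's body presses on something with over 40 N, if the wrist force passes 120 N, or if a joint passes its speed limit or range.

## Working session

There is one attempt and no reset: what is moved stays moved. The work goes in short steps, each a Python script; the robot and the scene stay as the last script left them, time stands still between calls to the robot, and variables do not carry over. Pictures are saved under pics/ and viewed, about 8 in all and at most 12, crops included, and the job is handed in when it is done.

```bash
mkdir -p pics; ls; python3 - <<'E'
from station import bot
import cv2,numpy as np
for n in ("top","side"):
    s=bot.snapshot(n); cv2.imwrite(f"pics/{n}0.png",s["color"][:,:,::-1])
    print(n,np.round(s["mtx"],1).tolist(),np.round(s["eye"],4).tolist(),np.round(s["rotation"],4).tolist())
print(bot.read_time())
E
```

```text
pics
top [[528.8, 0.0, 321.6], [0.0, 528.8, 241.4], [0.0, 0.0, 1.0]] [0.4018, 0.0208, 0.9682] [-2.9178, 0.0056, -1.4312]
side [[482.0, 0.0, 318.5], [0.0, 482.0, 242.1], [0.0, 0.0, 1.0]] [0.5708, -0.6719, 0.5327] [-2.129, -0.0171, -0.0182]
0.1
```

View pics/top0.png

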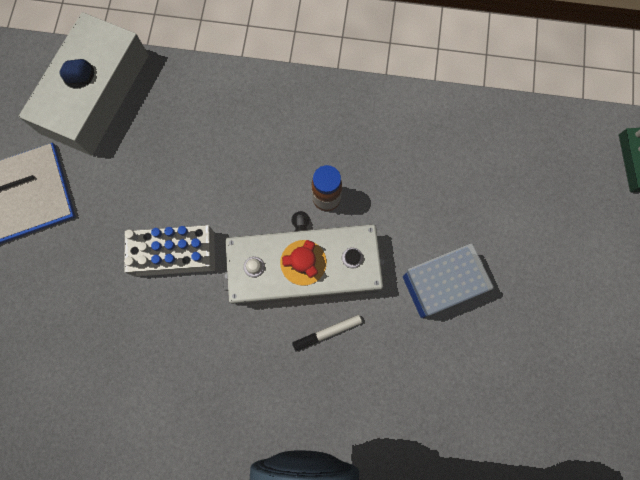

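View pics/side0.png

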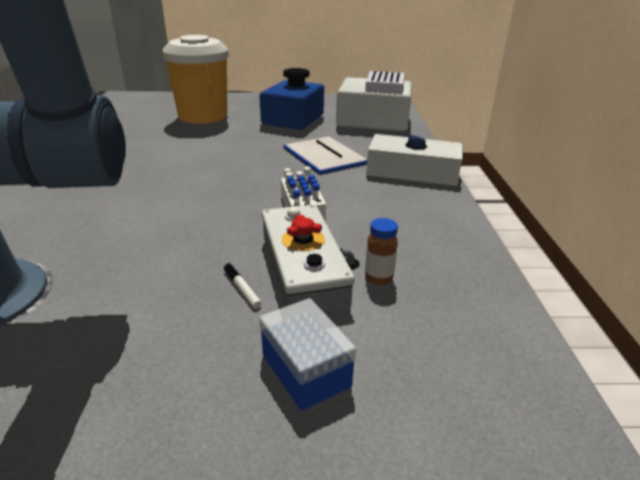

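The top view shows the red mushroom on its yellow ring at about (303,261), the domed white lamp at (254,267) and the black flat reset at (352,257). The jar is at (327,180), the rack at (168,250), the pen at (328,333) and the tip box at (450,280). The side view agrees. Next I'll cast rays and take a close wrist view.

```bash
cat > h.py <<'E'
from station import bot
import cv2,numpy as np
from scipy.spatial.transform import Rotation as R
def ray(s,uv,z):
    d=R.from_euler('xyz',s["rotation"]).as_matrix()@np.linalg.inv(s["mtx"])@[uv[0],uv[1],1]
    e=np.array(s["eye"]); return e+d*(z-e[2])/d[2]
def hsv(s): return cv2.cvtColor(s["color"],cv2.COLOR_RGB2HSV)
def red(s):
    h=hsv(s); return (((h[...,0]<6)|(h[...,0]>172))&(h[...,1]>170)&(h[...,2]>60)).astype(np.uint8)
def yellow(s):
    h=hsv(s); return ((h[...,0]>12)&(h[...,0]<28)&(h[...,1]>150)&(h[...,2]>120)).astype(np.uint8)
def cen(m):
    n,l,st,c=cv2.connectedComponentsWithStats(m); return c[1+np.argmax(st[1:,4])]
E
python3 - <<'E'
from h import *
s=bot.snapshot("top")
print(bot.read_eef_rot())
for n,uv,z in (("lamp",(254,267),.086),("reset",(352.5,257),.086),("red",cen(red(s)),.105),("jar",(327,180),.115),("pen1",(295,346),.009),("pen2",(361,320),.009),("rackR",(212,228),.05),("tip",(405,270),.078)): print(n,np.round(ray(s,uv,z),4))
m=red(s)|yellow(s); (c,_,_)=cv2.fitEllipse(max(cv2.findContours(m,0,2)[0],key=cv2.contourArea))
print("ring",ray(s,c,.0715))
p=ray(s,cen(red(s)),.105)
bot.set_gripper(0)
bot.reach([p[0],p[1],.30],[np.pi,0,-1.5708])
w=bot.snapshot("wrist"); cv2.imwrite("pics/w0.png",w["color"][:,:,::-1])
print(w["mtx"],w["eye"],w["rotation"],bot.read_ee_pos(),bot.read_q(),bot.read_time())
E
```

```text
[-3.14010535e+00 -2.92436797e-04  2.72757151e-01]
lamp [0.54   0.1608 0.086 ]
reset [ 0.5802 -0.0022  0.086 ]
red [0.5617 0.0816 0.105 ]
jar [0.7006 0.0583 0.115 ]
pen1 [0.4215 0.0768 0.009 ]
pen2 [ 0.4833 -0.0339  0.009 ]
rackR [0.6052 0.253  0.05  ]
tip [ 0.5717 -0.0938  0.078 ]
ring [0.56038349 0.0877639  0.0715    ]Traceback (most recent call last):
  File "<stdin>", line 9, in <module>
station.PlanningError: the arm cannot take that pose within its joint ranges
```

```bash
python3 - <<'E'
from h import *
bot.reach([.56,.085,.32],[np.pi,0,1.5708])
w=bot.snapshot("wrist"); cv2.imwrite("pics/w0.png",w["color"][:,:,::-1])
print(w["mtx"],w["eye"],w["rotation"],bot.read_ee_pos(),bot.read_q(),bot.read_time(),bot.read_finger_gap())
E
```

```text
[[430.01300817   0.         320.22219992]
 [  0.         430.01300817 229.9703298 ]
 [  0.           0.           1.        ]] [0.56066248 0.15139526 0.46215442] [ 2.87111155e+00  1.98827368e-04 -8.17218451e-04] [0.56011659 0.08434664 0.31983515] [-5.06149716e-02 -1.16266986e-02  1.67631634e+00 -9.16677557e-05
  1.47719927e+00 -4.95373449e-02] 3.825 8.834288944608127e-05
```

View pics/w0.png

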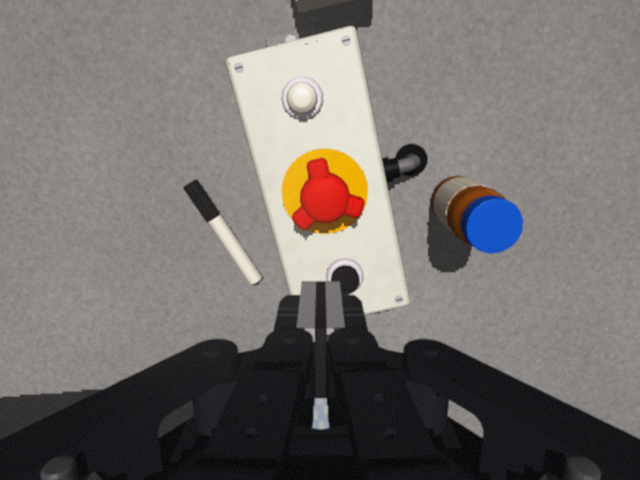

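The wrist view shows the stop at (325,195), with lobes toward (318,165), (357,208) and (303,219). The lamp is at (302,97) and the reset at (345,276). Next I'll measure the axis and the lobe angles.

```bash
cat >> h.py <<'E'
def stop(w,dz=0):
    m=red(w)|yellow(w)
    c=max(cv2.findContours(m,0,cv2.CHAIN_APPROX_NONE)[0],key=cv2.contourArea)
    P=np.array([ray(w,p,.0715)[:2] for p in cv2.convexHull(c)[:,0]])
    a=np.c_[2*P,np.ones(len(P))]; x=np.linalg.lstsq(a,(P**2).sum(1),rcond=None)[0]
    ring=x[:2],np.sqrt(x[2]+x[:2]@x[:2])
    c=max(cv2.findContours(red(w),0,cv2.CHAIN_APPROX_NONE)[0],key=cv2.contourArea)
    Q=np.array([ray(w,p,.100-dz)[:2] for p in c[:,0]])
    return ring,Q
def lobes(Q,ax):
    d=Q-ax; r=np.hypot(*d.T); th=np.arctan2(d[:,1],d[:,0]); k=r>.028
    # tip directions clustered by threefold phase
    ph=np.angle(np.exp(3j*th[k]).sum())/3
    out=[]
    for i in range(3):
        t=ph+i*2*np.pi/3; dd=np.angle(np.exp(1j*(th[k]-t))); s=abs(dd)<.6
        out.append((np.degrees(t+np.mean(dd[s])),r[k][s].max()))
    return np.degrees(ph)%120,out
E
python3 - <<'E'
from h import *
w=bot.snapshot("wrist"); ring,Q=stop(w); print(ring)
for ax in (ring[0],): print(ax,lobes(Q,ax))
h=hsv(w); dk=(h[...,2]<50).astype(np.uint8); dk[285:]=0;dk[:,:320]=0;dk[:255]=0;dk[:,375:]=0
print("reset",cen(dk),ray(w,(345,272),.082),"lamp",ray(w,(302,97),.08))
wh=((h[...,2]>150)&(h[...,1]<60)).astype(np.uint8)
n,l,st,c=cv2.connectedComponentsWithStats(wh);print(st[1:][st[1:,4]>500])
# station corners/screws
for uv in ((238,68),(346,40),(398,300)): print(ray(w,uv,.07))
E
```

```text
(array([0.56419344, 0.07915712]), np.float64(0.039428870247078154))
[0.56419344 0.07915712] (np.float64(103.19676372192505), [(np.float64(-16.448237656533724), np.float64(0.0337064270791664)), (np.float64(103.09021449462081), np.float64(0.034009927819935844)), (np.float64(222.99919935733544), np.float64(0.03336291876614888))])
reset [345.63535912 275.77071823] [0.58383205 0.00487476 0.082     ] lamp [0.54511326 0.16268734 0.08      ]
[[  226    26   188   289 25866]
 [  209   216    52    69  1100]]
[0.49015006 0.18677802 0.07      ]
[0.58236027 0.20888475 0.07      ]
[ 0.63752342 -0.02938843  0.07      ]
```

```bash
cat >> h.py <<'E'
AX=np.array([.5642,.0792]); PHI=np.radians(-16.7)
E
python3 - <<'E'
from h import *
bot.move_linear([*AX,.125])
print(bot.read_ee_pos(),bot.read_ft_force())
c=bot.move_linear([*AX,.097],velocity=.02,contact_N=24)
print(c,bot.read_ee_pos(),bot.read_ft_force())
bot.move_linear([*AX,.16],velocity=.08)
print(bot.read_ee_pos(),bot.read_ft_force())
p=AX+[0,-.03]
bot.move_linear([*p,.30],velocity=.2); bot.hold(.2)
w=bot.snapshot("wrist"); cv2.imwrite("pics/w1.png",w["color"][90:350,160:480,::-1])
ring,Q=stop(w,.007); print(ring,lobes(Q,AX)); print(bot.read_time())
E
```

```text
[0.56497082 0.07918727 0.12609938] [0.91482927 1.11848079 0.26375117]
False [0.56526704 0.07924286 0.10054409] [-9.14708825  0.3292492  19.79185717]
[0.56375427 0.07923586 0.15937692] [-0.01580348  0.21480349  0.06415658]
(array([0.5643324, 0.0796381]), np.float64(0.03916767660474792)) (np.float64(103.4764898331236), [(np.float64(-16.63143036602816), np.float64(0.0334809988395138)), (np.float64(103.41406044303457), np.float64(0.03356713159970572)), (np.float64(223.7087237970383), np.float64(0.03374460357894648))])
8.9333
```

View pics/w1.png

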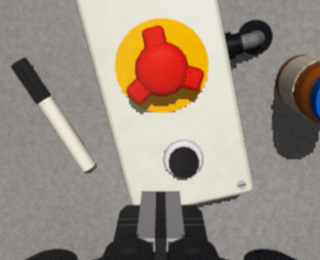

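The view shows the head at rest with the reset button at about (345,252) in full-frame pixels. I'll compare the side view with the first one to check that the head sits lower, and refine the reset position.

```bash
python3 - <<'E'
from h import *
s=bot.snapshot("side"); s0={"color":cv2.imread("pics/side0.png")[:,:,::-1].copy()}
for a in (s0,s):
    y,x=np.nonzero(red(a)[150:300]); print("side red",len(y),x.mean(),y.mean()+150,y.min()+150)
w=bot.snapshot("wrist"); h=hsv(w); dk=(h[...,2]<45).astype(np.uint8); dk[275:]=0;dk[:228]=0;dk[:,:320]=0;dk[:,368:]=0
c=cen(dk); print(c,dk.sum(),ray(w,c,.086),ray(w,c,.080))
E
```

```text
side red 404 302.83910891089107 226.1460396039604 215
side red 404 303.019801980198 229.5519801980198 219
[344.24497992 252.11445783] 499 [ 0.58486315 -0.00194978  0.086     ] [ 0.58520697 -0.00394839  0.08      ]
```

Latched: the head moved down 3.4 px in the side view, and the press ended at 20 N at the hard stop. Next I'll lower the tool beside lobe A and push.

```bash
cat >> h.py <<'E'
def tool(th,d,rho=.034,z=.087):
    a=PHI-th; u=np.array([np.cos(a),np.sin(a)]); n=np.array([-u[1],u[0]])
    return [*(AX+rho*u+d*n),z],[np.pi,0,a+np.pi]
E
python3 - <<'E'
from h import *
p,o=tool(0,.035,z=.14); bot.reach(p,o)
p,o=tool(0,.035); bot.move_linear(p,velocity=.06)
print(bot.read_ee_pos()-p,bot.read_ft_force())
p,o=tool(0,.016); c=bot.move_linear(p,velocity=.02,contact_N=2.5)
e=bot.read_ee_pos(); u=np.array([np.cos(PHI),np.sin(PHI)]); r=e[:2]-AX
print(c,"rho,d",r@u,r@[-u[1],u[0]],e[2],bot.read_ft_force(),bot.read_time())
s=bot.snapshot("wrist"); ring,Q=stop(s,.007); print(lobes(Q,AX))
s=bot.snapshot("top"); cv2.imwrite("pics/t1.png",cv2.resize(s["color"][200:330,220:400,::-1],None,fx=4,fy=4))
E
```

```text
[4.29301839e-04 5.97548503e-06 5.20865196e-04] [ 0.10538786 -0.73757323 -0.78487949]
True rho,d 0.03409862355044056 0.02161310991682629 0.08687147366463406 [1.70477721 3.29888257 1.56333523] 11.85
(np.float64(102.02132660316327), [(np.float64(-18.220494006781777), np.float64(0.034671732435874576)), (np.float64(102.4214724909185), np.float64(0.03398235588109286)), (np.float64(221.85575024279203), np.float64(0.03415120756177562))])
```

View pics/t1.png

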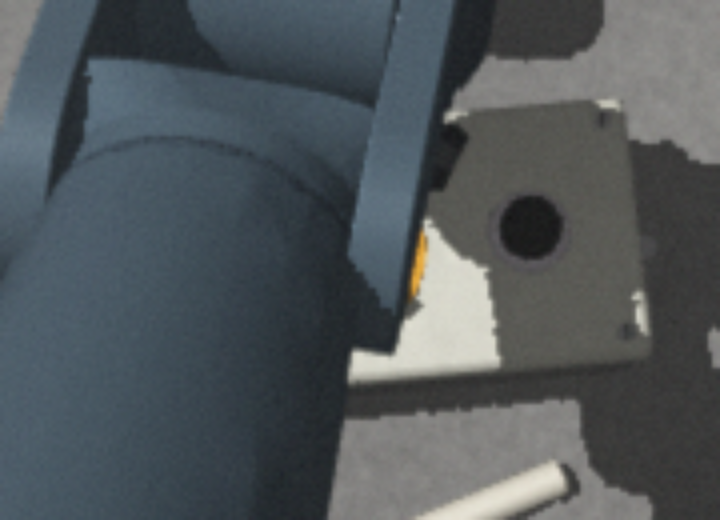

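The top view is blocked by the arm, but the reset and pen are undisturbed. Contact came at d = 21.6 mm with 2.5 N. Now the sweep.

```bash
python3 - <<'E'
from h import *
for th in (.15,.3,.45,.58,.7,.8):
    p,o=tool(th,.021); c=bot.move_linear(p,o,velocity=.03,contact_N=10)
    f=bot.read_ft_force(); w=bot.snapshot("wrist")
    try: L=np.round((-16.7-lobes(stop(w,.007)[1],AX)[0])%120,1)
    except Exception as e: L=e
    print(th,c,np.round(bot.read_ee_pos()-p,4),np.round(f,1),L)
    if c: break
s=bot.snapshot("side"); y,x=np.nonzero(red(s)[150:300]); print("side",len(y),y.mean()+150,y.min()+150)
cv2.imwrite("pics/w2.png",w["color"][:,:,::-1]); print(bot.read_time())
E
```

```text
0.15 False [-0.0007 -0.0002 -0.0005] [ 0.6 -0.4 -0.3] 14.4
0.3 False [-0.0003 -0.0001 -0.0002] [-0.6  0.8  0.1] 20.8
0.45 False [0.0004 0.0001 0.0002] [ 2.7  1.9 -0.2] 28.3
0.58 False [0.0003 0.     0.0002] [2.2 1.2 0.1] 35.9
0.7 False [0.0003 0.0001 0.0002] [ 3.1  1.4 -0.7] 42.4
0.8 False [0.0003 0.0001 0.0002] [ 3.6  0.8 -0. ] 48.0
side 411 226.26277372262774 217
14.2917
```

View pics/w2.png

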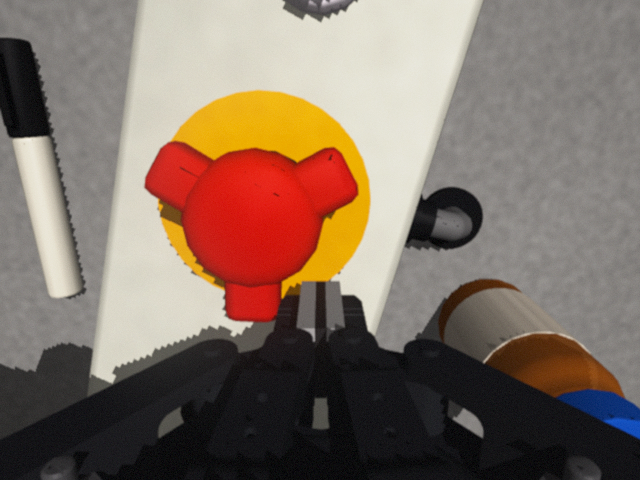

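The wrist view shows lobe A pushed round about 48° by the shut fingers at (320,300). The side view shows the head back up. Backing off along the arc next.

```bash
python3 - <<'E'
from h import *
for th,d in ((.4,.024),(0,.030),(-.1,.040)):
    p,o=tool(th,d); print(bot.move_linear(p,o,velocity=.08,contact_N=12))
p,o=tool(-.1,.042,z=.16); bot.move_linear(p,velocity=.1)
bot.reach([AX[0],AX[1]-.03,.30],[np.pi,0,1.5708]); bot.hold(.2)
w=bot.snapshot("wrist"); print(lobes(stop(w)[1],AX),np.round(bot.read_ft_force(),2))
s=bot.snapshot("side"); y,x=np.nonzero(red(s)[150:300]); print("side",len(y),x.mean(),y.mean()+150,y.min()+150)
cv2.imwrite("pics/w3.png",w["color"][60:380,120:520,::-1])
print(bot.read_time())
E
```

```text
False
False
False
(np.float64(103.8458429763136), [(np.float64(-16.287599102638996), np.float64(0.03339534968843542)), (np.float64(103.73975309917796), np.float64(0.033611750362165564)), (np.float64(224.04311907165865), np.float64(0.03366406584009965))]) [-0.94 -0.34  0.5 ]
side 406 302.86206896551727 226.17487684729065 215
18.0583
```

View pics/w3.png

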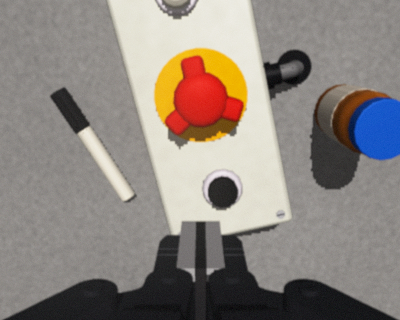

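The head is home (103.8° against 103.2° at first) and out (side row 226.17 against 226.15). The reset shows at about (341,249) full-frame. Now I'll press it.

```bash
python3 - <<'E'
from h import *
r=[.5845,-.003]
bot.reach([*r,.13],[np.pi,0,1.803]); bot.move_linear([*r,.095],velocity=.05); bot.hold(.2)
print(bot.read_ee_pos(),bot.read_ft_force())
c=bot.move_linear([*r,.0775],velocity=.02,contact_N=12); bot.hold(.2)
print(c,bot.read_ee_pos(),bot.read_ft_force())
bot.move_linear([*r,.13],velocity=.08); bot.reach([r[0]-.05,r[1]-.05,.30],[np.pi,0,1.803]); bot.hold(.2)
s=bot.snapshot("side"); y,x=np.nonzero(red(s)[150:300]); print("side",len(y),x.mean(),y.mean()+150)
s0=cv2.imread("pics/side0.png"); a=s["color"][:,:,::-1]
cv2.imwrite("pics/cmp.png",cv2.resize(np.hstack([s0[150:420,210:410],a[150:420,210:410]]),None,fx=2,fy=2))
print(bot.read_ft_force(),bot.read_time())
E
```

```text
[ 0.58478563 -0.00306721  0.09539422] [-0.00355085  0.67797098  1.64850563]
True [ 0.58455503 -0.00301415  0.08006788] [-1.29652873 -0.89950312  5.62442665]
side 405 302.8296296296296 226.16543209876545
[-0.2275512  -0.24232327 -0.29212007] 22.6083
```

View pics/cmp.png

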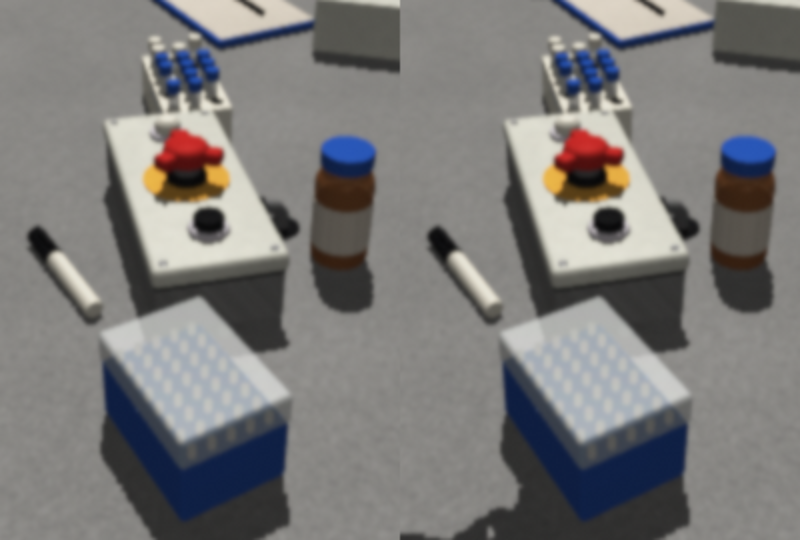

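The before and after views match: mushroom, reset, rack, jar, pen and tip box are all where they were. Handing in.

```bash
python3 -c "
from station import bot
bot.job_done()"
```

```text
the job is handed in; nothing more can be done
```

I ran the emergency-off test in order with the fingers shut and handed it in at about 22.6 s of the 61 s allowed. `job_done()` gave no verdict.

- **Stop pressed:** I pushed the mushroom down to its hard stop at about 20 N and lifted off. It stayed in by itself, sitting about 3.4 px lower in the side view.
- **Stop released:** I pushed one lobe clockwise about 48° (0.84 rad) with at most about 4 N. After I backed off, the wrist view put the lobes within 0.7° of their starting angle, and in the side view the head's height was within 0.1 px of the start.
- **Reset:** I pressed the reset button until the 12 N contact limit stopped the move. The fingertips ended at z = 0.0801 m, about 5.9 mm in by the nominal button height, and then lifted off.
- **Last check:** The side views before and after show no visible change to the mushroom, reset button, rack, jar, tip box or pen. The arm was clear and the force reading was about zero.

No check failed. One early estimate of the stop's position from the top camera was about 9 mm off; I used the closer wrist-camera measurement instead.

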